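# Move the lip glosses to the new stand in reverse order

### The job

Move the four lip glosses from the acrylic stand into the black wooden stand, one to each compartment, in reverse order: the gloss that was nearest the steel ball on the acrylic stand goes into the compartment farthest from the ball on the black stand, the second nearest into the second farthest, and so on. Set each one down gently and standing upright on the compartment's floor; do not drop or tip any of them over.

Things in the scene. Friction and masses are not known exactly. Their poses are not given: they have to be found in the camera images.
- gloss_round: lip gloss, plain round tube, 88 mm tall: pink lower part 26 mm diameter and 46 mm high, black cylinder cap 24 mm diameter above, flat top. It stands loose and upright in its cell at the start, with its underside 11 mm above the dresser top, within about 5 mm of the cell's centre. Origin: centre of the underside, z along the upright axis. About 45 g. The black cap is the part to grip
- gloss_square: lip gloss, square tube, 80 mm tall: pink lower part 26 x 26 mm and 38 mm high, black square cap 24 x 24 mm above, flat top; its sides start within 0.1 rad of parallel to the stand's. It stands loose and upright in its cell at the start, with its underside 11 mm above the dresser top, within about 5 mm of the cell's centre. Origin: centre of the underside, z along the upright axis. About 45 g. The black cap is the part to grip
- gloss_bottle: lip gloss, small round bottle, 78 mm tall: pink body 29 mm diameter and 28 mm high, shoulder up to 36 mm, then a thin black round cap 16 mm diameter. It stands loose and upright in its cell at the start, with its underside 11 mm above the dresser top, within about 5 mm of the cell's centre. Origin: centre of the underside, z along the upright axis. About 45 g. The black cap is the part to grip
- gloss_slim: lip gloss, slim tall tube, 99 mm tall: black foot 27 mm diameter and 10 mm high, then a 19 mm diameter stem, pink up to 50 mm and black above, with a domed top. It stands loose and upright in its cell at the start, with its underside 11 mm above the dresser top, within about 5 mm of the cell's centre. Origin: centre of the underside, z along the upright axis. About 45 g. The black cap is the part to grip
- cell_round: the clear acrylic cell, fixed on the old stand, in which the plain round gloss stands at the start: square, 50 mm outside, 44 mm inside, 28 mm high, floor 3 mm thick, open on top; all four cells look alike. Origin: centre of its underside (8 mm above the dresser top), z up
- cell_square: the clear acrylic cell, fixed on the old stand, in which the square gloss stands at the start: square, 50 mm outside, 44 mm inside, 28 mm high, floor 3 mm thick, open on top; all four cells look alike. Origin: centre of its underside (8 mm above the dresser top), z up
- cell_bottle: the clear acrylic cell, fixed on the old stand, in which the bottle-shaped gloss stands at the start: square, 50 mm outside, 44 mm inside, 28 mm high, floor 3 mm thick, open on top; all four cells look alike. Origin: centre of its underside (8 mm above the dresser top), z up
- cell_slim: the clear acrylic cell, fixed on the old stand, in which the slim tall gloss stands at the start: square, 50 mm outside, 44 mm inside, 28 mm high, floor 3 mm thick, open on top; all four cells look alike. Origin: centre of its underside (8 mm above the dresser top), z up
- old_stand: the old lip gloss stand, fixed: a white base plate 60 x 262 x 8 mm carrying a row of four clear acrylic cells, with a steel ball (26 mm diameter, top 55 mm above the dresser) on a post at one end of the row only. Origin: on the dresser top, under the middle of the row of cells; y runs along the row towards the ball end, z up. Cell centres at y = -84, -28, +28, +84 mm, x = 0; ball at y = +133 mm. It may lie at any yaw
- new_stand: the new, empty stand, fixed: black wood, 60 x 262 mm, with a row of four square compartments 44 mm inside with pale wood floors, floors 10 mm and rims 36 mm above the dresser top, and the same steel ball (top 55 mm) on a post at one end only. Origin: on the dresser top, under the middle of the row of compartments; y runs along the row towards the ball end, z up. Compartment centres at y = -84, -28, +28, +84 mm, x = 0; ball at y = +133 mm. It may lie at any yaw
Not all that is in view belongs to the job. Leave any orange look-alike of the gloss_square alone.

How it is judged (in metres and radians):
At the end, for the whole second after the job is handed in: All four glosses stand at rest (under 20 mm/s), upright (within 0.12 rad), each on the floor (within 4 mm) of its own compartment of the black stand, within 13 mm of its centre in x and y, in the reverse of their starting order counted from the ball (((y of cell_round in the frame of old_stand between -0.099 and -0.069 m and y of gloss_round in the frame of new_stand between 0.071 and 0.097 m) or (y of cell_round in the frame of old_stand between -0.043 and -0.013 m and y of gloss_round in the frame of new_stand between 0.015 and 0.041 m) or (y of cell_round in the frame of old_stand between 0.013 and 0.043 m and y of gloss_round in the frame of new_stand between -0.041 and -0.015 m) or (y of cell_round in the frame of old_stand between 0.069 and 0.099 m and y of gloss_round in the frame of new_stand between -0.097 and -0.071 m)) and x of gloss_round in the frame of new_stand between -0.013 and 0.013 m and z of gloss_round in the frame of new_stand between 0.006 and 0.014 m and angle between each of gloss_round, gloss_square, gloss_bottle, gloss_slim's own z axis and vertical below 0.12 rad and linear speed of each of gloss_round, gloss_square, gloss_bottle, gloss_slim below 0.02 m/s and ((y of cell_square in the frame of old_stand between -0.099 and -0.069 m and y of gloss_square in the frame of new_stand between 0.071 and 0.097 m) or (y of cell_square in the frame of old_stand between -0.043 and -0.013 m and y of gloss_square in the frame of new_stand between 0.015 and 0.041 m) or (y of cell_square in the frame of old_stand between 0.013 and 0.043 m and y of gloss_square in the frame of new_stand between -0.041 and -0.015 m) or (y of cell_square in the frame of old_stand between 0.069 and 0.099 m and y of gloss_square in the frame of new_stand between -0.097 and -0.071 m)) and x of gloss_square in the frame of new_stand between -0.013 and 0.013 m and z of gloss_square in the frame of new_stand between 0.006 and 0.014 m and ((y of cell_bottle in the frame of old_stand between -0.099 and -0.069 m and y of gloss_bottle in the frame of new_stand between 0.071 and 0.097 m) or (y of cell_bottle in the frame of old_stand between -0.043 and -0.013 m and y of gloss_bottle in the frame of new_stand between 0.015 and 0.041 m) or (y of cell_bottle in the frame of old_stand between 0.013 and 0.043 m and y of gloss_bottle in the frame of new_stand between -0.041 and -0.015 m) or (y of cell_bottle in the frame of old_stand between 0.069 and 0.099 m and y of gloss_bottle in the frame of new_stand between -0.097 and -0.071 m)) and x of gloss_bottle in the frame of new_stand between -0.013 and 0.013 m and z of gloss_bottle in the frame of new_stand between 0.006 and 0.014 m and ((y of cell_slim in the frame of old_stand between -0.099 and -0.069 m and y of gloss_slim in the frame of new_stand between 0.071 and 0.097 m) or (y of cell_slim in the frame of old_stand between -0.043 and -0.013 m and y of gloss_slim in the frame of new_stand between 0.015 and 0.041 m) or (y of cell_slim in the frame of old_stand between 0.013 and 0.043 m and y of gloss_slim in the frame of new_stand between -0.041 and -0.015 m) or (y of cell_slim in the frame of old_stand between 0.069 and 0.099 m and y of gloss_slim in the frame of new_stand between -0.097 and -0.071 m)) and x of gloss_slim in the frame of new_stand between -0.013 and 0.013 m and z of gloss_slim in the frame of new_stand between 0.006 and 0.014 m); the robot touches nothing.
It fails at once if a gloss is tipped over (more than 40 degrees from upright) (angle between any of gloss_round, gloss_square, gloss_bottle, gloss_slim's own z axis and vertical above 0.7 rad).
It fails at once if a gloss is dropped into the black stand (over 0.5 m/s in the last 25 mm above its floor) ((linear speed of gloss_round above 0.5 m/s and horizontal distance between gloss_round and new_stand below 0.12 m and z of gloss_round in the frame of new_stand below 0.035 m) or (linear speed of gloss_square above 0.5 m/s and horizontal distance between gloss_square and new_stand below 0.12 m and z of gloss_square in the frame of new_stand below 0.035 m) or (linear speed of gloss_bottle above 0.5 m/s and horizontal distance between gloss_bottle and new_stand below 0.12 m and z of gloss_bottle in the frame of new_stand below 0.035 m) or (linear speed of gloss_slim above 0.5 m/s and horizontal distance between gloss_slim and new_stand below 0.12 m and z of gloss_slim in the frame of new_stand below 0.035 m)).
It also fails if it takes over 102 s, if anything falls off the work surface, if the arm or the gripper's body presses on something with over 40 N, if the wrist force passes 120 N, or if a joint passes its speed limit or range.

### The arm

A 6-joint arm with a two-finger parallel gripper is mounted at the origin on the work surface. World frame = base frame: x ahead of the robot, y to its left, z up, the work surface at z = 0. Lengths are in mm, angles in rad, forces in N, time in s.
With the tool pointing down it reaches from about 225 to 875 mm from the base axis. Payload 3.4 kg.
Tool frame: the origin (TCP) lies midway between the tips of the shut fingers; the grasp point (between the pads) lies 19 mm behind it; z points along the fingers, y is the direction in which the jaws open and shut (so a half turn about z gives the same grasp; the last joint's range is limited). The gripper opens to 85 mm and grips with 20 to 120 N. Pads are 22 mm wide; open, the fingers measure 114 mm over their backs; the gripper's body (76 mm by 85 mm) begins 54 mm behind the grasp point. The pads swing forward as they close: fully open they stand 13 mm farther back than shut.
Start: joints at [-1.315, 0.276, 1.505, -0, 1.361, -0.121], TCP at [211.571, -534.697, 231.328] pointing down, gripper open.
Joint ranges: [-2.89, 2.89], [-0.75, 2.08], [0.22, 2.7], [-1.18, 4.32], [0.11, 2.71], [-2.7, 2.7]. Speed limits (rad/s): [2.57, 2.57, 3.14, 3.14, 3.14, 3.14].

### API

Orientations are given as [roll, pitch, yaw] about the fixed x, y, z axes, in that order (R = Rz(yaw) Ry(pitch) Rx(roll)).
In Python, from bench import r, vision, order, spotter gives the robot as it stands.
- The arm moves only by the tool servo_tool, never from a script. Its argument "steps" is a list that holds one entry, the list of rows, each a list of 7 numbers: the turn, a rotation vector about the tool's x, y, z in degrees, then the shift along the tool's x, y, z in m, then the finger opening in m, from 0 to 0.0854. A call has 1 to 8 rows; each row shifts and turns the commanded pose from where the row before left it, along the tool's axes as they then stand; what a row does not reach is not made up. A row lasts 1/10 s, in which the tool goes at most 50 mm and 8.59 degrees, less where a joint would pass 70% of its speed; a pose out of reach is approached as far as the arm can. A call with a gripper value outside its range is refused whole. The fingers move at their own pace and stop on an object; the grip force is fixed at half the most. Time passes only in rows, so rows that do not move let the fingers close. It gives the time, the measured TCP pose, the force and the opening at its end, in the units of the state.
- r.get_obs(): the state, without advancing time (a new reading comes with each control period).
- vision.camera(name): name is "side" or "top" or "wrist"; returns (picture, depth): 384x512x3 uint8, red, green, blue; 384x512 float32, mm along the optical axis (not along the pixel's ray), 0 where there is no reading.
- vision.camera_info(name): a dict with "camera_matrix" (3x3 intrinsics, pixels), "dist_coeffs" ([k1, k2, p1, p2, k3] as OpenCV has them; the pictures are not rectified), "R" (3x3) and "t" (3): a world point X has camera coordinates R X + t; the wrist camera has in their place "tool_from_camera" (4x4, takes a point from camera to tool coordinates, whose origin is the TCP and whose axes are the flange's). Camera axes: x right, y down, z forward; pixel columns grow to the right and rows downward; lengths in mm; the calibration is good to about 2 mm. A picture is of the moment at which its call begins: read the wrist's pose just before it. camera_info takes no time and is no camera call.
- order.close_job(): hands the job in, once; it reports no verdict.
Trained networks look in the newest picture that a camera, given by its name, has taken for a name from the list of things; names that differ only in an ending like _2 or _b are one class to them, and where a whole thing is asked for, a point or a joint stands for the part that bears it (a point fixed in the world has none). Each returns a list of dicts, best first, with "p" (0 to 1); they miss things now and then, are a little off and sometimes report something else, mostly with a low value. They report only what shows in the picture. A call takes as long as a camera call. They do not tell look-alikes from the thing itself.
- spotter.spot_in(query, camera): "location" ([x, y, z] in mm, in world coordinates, good to about 4 mm: the middle of the surface that is visible of it).
- spotter.pinpoint(query, camera): "location" ([x, y, z] in mm, in world coordinates, good to about 4 mm: a listed point, or the origin of a listed thing).
The state is a dict: "clock": time; "joint_positions": joint angles; "dq": joint speeds; "joint_torque": joint torques, N m; "tool_pos": TCP position; "orientation": TCP orientation; "contact_force": force on the tool from outside, world axes, zero at the start; "ft_torque": the same for the moment, N m; "width": finger opening in mm.
Only numpy, scipy, OpenCV 4.12 (cv2) and the standard library are available. Lean on these libraries where they do the work, as an engineer would, in place of code of your own. Each camera call takes 0.05 s, during which the arm holds its last target. There are 200 camera calls.

## Working session

There is one attempt and no reset: what is moved stays moved. The work goes in short steps, Python scripts to look and compute and a tool call to move; the robot and the scene stay as the last step left them, time stands still between calls to the robot, and variables do not carry over. Pictures are saved under pics/ and viewed, about 12 in all and at most 16, crops included, and the job is handed in when it is done.

Besides the shell and the picture viewer there is one more tool, called in YAML: its name, and indented under it one key for each argument. servo_tool: Moves the arm, as the interface text tells. Its arguments: {"type":"object","properties":{"steps":{"type":"array"}},"required":["steps"]}

```bash
mkdir -p pics; ls
python3 - <<'E'
from bench import r, vision, order, spotter
import cv2
o=r.get_obs(); print({k:o[k] for k in('clock','tool_pos','orientation','width')})
ims=[]
for c in('top','side'):
    p,d=vision.camera(c); cv2.imwrite(f'pics/{c}0.png',p[...,::-1]);
    import numpy as np; np.save(f'{c}0.npy',d)
    i=vision.camera_info(c); print(c,i)
    for n in('old_stand','new_stand','cell_round','gloss_round','gloss_square','gloss_bottle','gloss_slim'):
        print(n,[(round(x['p'],2),np.round(x['location']).tolist()) for x in spotter.pinpoint(n,c)[:4]])
print(vision.camera_info('wrist')); print(r.get_obs()['clock'])
E
```

```text
pics
{'clock': 0.0, 'tool_pos': array([ 211.43439146, -534.15727286,  230.42643782]), 'orientation': array([-3.13976383e+00, -2.22757732e-04,  3.76775651e-01]), 'width': 85.26129700823665}
top {'camera_matrix': array([[357.2797818 ,   0.        , 252.19233513],
       [  0.        , 357.2797818 , 196.00851547],
       [  0.        ,   0.        ,   1.        ]]), 'dist_coeffs': array([-0.03045369,  0.        ,  0.        ,  0.        ,  0.        ]), 'R': array([[ 0.12309575, -0.99238848,  0.00354083],
       [-0.95996314, -0.1199769 , -0.25313299],
       [ 0.25163108,  0.02776053, -0.96742501]]), 't': array([-88.56388082, 568.27836501, 665.5750918 ])}
old_stand [(0.76, [518.0, 204.0, -2.0]), (0.39, [503.0, 227.0, 14.0])]
new_stand [(0.65, [525.0, -216.0, 4.0])]
cell_round [(0.76, [542.0, 187.0, 9.0])]
gloss_round [(0.65, [544.0, 186.0, 8.0])]
gloss_square [(0.9, [713.0, 163.0, 0.0]), (0.55, [588.0, 155.0, 12.0])]
gloss_bottle [(0.58, [457.0, 259.0, 11.0])]
gloss_slim [(0.61, [502.0, 226.0, 12.0])]
side {'camera_matrix': array([[456.22575667,   0.        , 254.22251405],
       [  0
[... 697 characters left out ...]
7.0]), (0.37, [523.0, 206.0, 0.0])]
gloss_slim [(0.77, [506.0, 225.0, 15.0])]
{'camera_matrix': array([[339.4926866 ,   0.        , 256.65063269],
       [  0.        , 339.4926866 , 193.43554043],
       [  0.        ,   0.        ,   1.        ]]), 'dist_coeffs': array([-0.0538446,  0.       ,  0.       ,  0.       ,  0.       ]), 'tool_from_camera': array([[-2.21858256e-04, -9.45839804e-01, -3.24633664e-01,
         8.30585976e+01],
       [ 9.99999728e-01,  1.82861409e-05, -7.36688713e-04,
        -1.75296226e-01],
       [ 7.02725805e-04, -3.24633739e-01,  9.45839543e-01,
        -1.42665217e+02],
       [ 0.00000000e+00,  0.00000000e+00,  0.00000000e+00,
         1.00000000e+00]])}
0.8
```

View pics/top0.png

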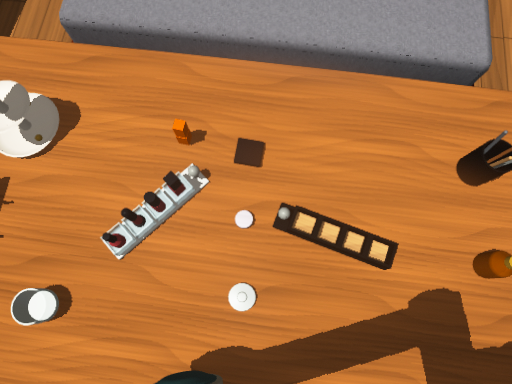

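View pics/side0.png

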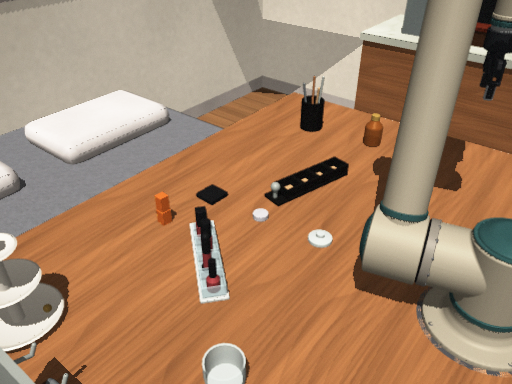

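Seen in the top picture:
- **Acrylic stand:** ball at (193,172). From the ball outward: square (176,183), round (154,201), slim (132,216), bottle (114,240).
- **Black stand:** ball at (284,213). Compartments at (306,223), (330,232), (353,241) and (379,250).
- **Look-alike:** the orange one stands off the stand at (182,131). The real square gloss is the black/pink one at (176,183), inside the stand.

The side picture agrees. Next I move the wrist camera over each stand to measure.

```bash
cat > h.py <<'E'
import numpy as np, sys
from bench import r, vision, order, spotter
from scipy.spatial.transform import Rotation as Ro
def pose():
    o=r.get_obs(); return np.array(o['tool_pos']), Ro.from_euler('xyz',o['orientation']).as_matrix(), o
def plan(xyz,yawdeg,n):
    p,R,o=pose(); y0=o['orientation'][2]
    dy=(np.radians(yawdeg)-y0+np.pi)%(2*np.pi)-np.pi
    d=(np.array(xyz)-p)/n
    print('pos',p.round(1),'yaw',round(np.degrees(y0),1),'w',round(o['width'],1),'t',o['clock'],'dist',round(np.linalg.norm(d)*n),'turn z/row',round(-np.degrees(dy)/n,2))
    for i in range(n):
        y=y0+dy*i/n; c,s=np.cos(y),np.sin(y)
        print([round(v/1000,4) for v in (c*d[0]+s*d[1], s*d[0]-c*d[1], -d[2])])
E
python3 -c "
from h import *
plan([538,-191,240],62,12)"
```

```text
pos [ 211.6 -534.7  231.4] yaw 21.6 w 85.3 t 0.8 dist 474 turn z/row -3.37
[np.float64(0.0358), np.float64(-0.0166), np.float64(-0.0007)]
[np.float64(0.0367), np.float64(-0.0145), np.float64(-0.0007)]
[np.float64(0.0375), np.float64(-0.0123), np.float64(-0.0007)]
[np.float64(0.0382), np.float64(-0.0101), np.float64(-0.0007)]
[np.float64(0.0387), np.float64(-0.0078), np.float64(-0.0007)]
[np.float64(0.0391), np.float64(-0.0055), np.float64(-0.0007)]
[np.float64(0.0394), np.float64(-0.0032), np.float64(-0.0007)]
[np.float64(0.0395), np.float64(-0.0009), np.float64(-0.0007)]
[np.float64(0.0395), np.float64(0.0014), np.float64(-0.0007)]
[np.float64(0.0393), np.float64(0.0037), np.float64(-0.0007)]
[np.float64(0.039), np.float64(0.006), np.float64(-0.0007)]
[np.float64(0.0386), np.float64(0.0083), np.float64(-0.0007)]
```

servo_tool:
  steps:
    - [[0, 0, -3.4, 0.036, -0.0165, -0.001, 0.085], [0, 0, -3.4, 0.037, -0.0145, -0.001, 0.085], [0, 0, -3.4, 0.0375, -0.012, -0.001, 0.085], [0, 0, -3.4, 0.038, -0.01, -0.001, 0.085], [0, 0, -3.4, 0.039, -0.008, -0.001, 0.085], [0, 0, -3.4, 0.039, -0.0055, -0.001, 0.085], [0, 0, -3.4, 0.0395, -0.003, -0.001, 0.085], [0, 0, -3.4, 0.0395, -0.001, -0.001, 0.085]]

```text
clock: 1.6
tool_pos: [430.4, -304.1, 239.5]
orientation: [3.141, 0.0, 0.854]
contact_force: [-0.4, -0.1, -0.8]
width: 85.2
```

servo_tool:
  steps:
    - [[0, 0, -3.4, 0.0395, 0.0015, -0.001, 0.085], [0, 0, -3.4, 0.0395, 0.0035, -0.001, 0.085], [0, 0, -3.4, 0.039, 0.006, -0.001, 0.085], [0, 0, -3.4, 0.0385, 0.008, 0, 0.085], [0, 0, 0, 0, 0, 0, 0.085], [0, 0, 0, 0, 0, 0, 0.085], [0, 0, 0, 0, 0, 0, 0.085]]

```text
clock: 2.3
tool_pos: [536.5, -190.5, 242.2]
orientation: [-3.141, 0.001, 1.088]
contact_force: [-0.5, 0.2, 1.0]
width: 84.9
```

```bash
cat >> h.py <<'E'
import cv2
def snap(name):
    p,R,o=pose(); im,d=vision.camera('wrist'); cv2.imwrite(f'pics/{name}.png',im[...,::-1])
    np.savez(name,p=p,R=R,im=im,d=d)
def load(name):
    z=np.load(name+'.npz'); i=vision.camera_info('wrist'); T=np.array(i['tool_from_camera'])
    v,u=np.mgrid[:384,:512]
    n=cv2.undistortPoints(np.stack([u,v],-1).reshape(-1,1,2).astype(float),i['camera_matrix'],i['dist_coeffs']).reshape(384,512,2)
    C=np.dstack([n,np.ones((384,512))])*z['d'][...,None]
    W=(C@T[:3,:3].T+T[:3,3])@z['R'].T+z['p']; W[z['d']==0]=np.nan
    return z['im'].astype(int),W
E
python3 -c "
from h import *
snap('wnew')
for q in ('new_stand',): print([(round(x['p'],2),np.round(x['location'])) for x in spotter.pinpoint(q,'wrist')[:4]])
plan([498,222,240],141.3,11)"
```

```text
[(0.84, array([ 517., -214.,   -1.]))]
pos [ 536.4 -190.9  242.3] yaw 62.3 w 84.9 t 2.4 dist 415 turn z/row -7.18
[np.float64(0.0316), np.float64(-0.0205), np.float64(0.0002)]
[np.float64(0.0339), np.float64(-0.0164), np.float64(0.0002)]
[np.float64(0.0357), np.float64(-0.0121), np.float64(0.0002)]
[np.float64(0.0369), np.float64(-0.0075), np.float64(0.0002)]
[np.float64(0.0376), np.float64(-0.0028), np.float64(0.0002)]
[np.float64(0.0376), np.float64(0.0019), np.float64(0.0002)]
[np.float64(0.0371), np.float64(0.0066), np.float64(0.0002)]
[np.float64(0.036), np.float64(0.0112), np.float64(0.0002)]
[np.float64(0.0343), np.float64(0.0156), np.float64(0.0002)]
[np.float64(0.0321), np.float64(0.0198), np.float64(0.0002)]
[np.float64(0.0294), np.float64(0.0236), np.float64(0.0002)]
```

View pics/wnew.png

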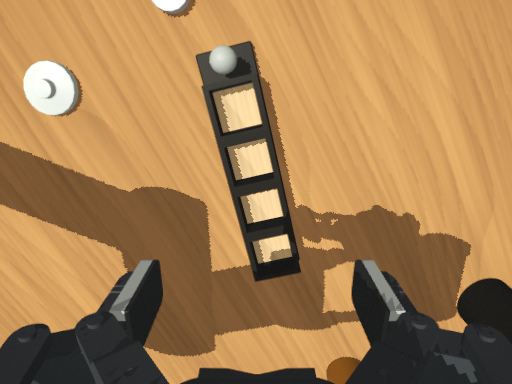

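Wrist view of the black stand: ball at (223,60), with compartments running down from (237,107) to (272,249). I'll fit its pose, then move over the old stand.

```bash
cat >> h.py <<'E'
def ball(W,mask,zc=42):
    from scipy.optimize import least_squares
    P=W[mask]; s=least_squares(lambda c:np.linalg.norm(P-c,axis=1)-13,P.mean(0)-[0,0,8],loss='soft_l1'); return s.x,np.abs(s.fun).mean(),len(P)
E
python3 - <<'E'
from h import *
im,W=load('wnew'); v,u=np.mgrid[:384,:512]; z=W[...,2]
roi=(u>190)&(u<305)&(v>35)&(v<285)
print('table z',np.nanmedian(z[(u>320)&(u<420)&(v>60)&(v<180)]))
m=roi&((u-223)**2+(v-60)**2<12**2); b=ball(W,m); print('ball',b)
rim=roi&(z>28)&(z<44)&(im.max(2)<90)&((u-223)**2+(v-60)**2>20**2)
rim=cv2.erode(rim.astype(np.uint8),np.ones((2,2)))>0
P=W[rim]; print(len(P),np.median(P[:,2]))
rc=cv2.minAreaRect(P[:,:2].astype(np.float32)); print(rc)
fl=roi&(im.min(2)>90)&(z>4)&(z<16)&(np.hypot(u-223,v-60)>18)
n,l,st,_=cv2.connectedComponentsWithStats(fl.astype(np.uint8))
for i in range(1,n):
    if st[i,4]>150: 
        Q=W[l==i]; print(st[i].tolist(),np.median(Q[:,2]).round(1),cv2.minAreaRect(Q[:,:2].astype(np.float32)))
E
```

```text
table z -0.05727629531429557Traceback (most recent call last):
  File "<stdin>", line 5, in <module>
  File "h.py", line 27, in ball
    P=W[mask]; s=least_squares(lambda c:np.linalg.norm(P-c,axis=1)-13,P.mean(0)-[0,0,8],loss='soft_l1'); return s.x,np.abs(s.fun).mean(),len(P)
                 ~~~~~~~~~~~~~^^^^^^^^^^^^^^^^^^^^^^^^^^^^^^^^^^^^^^^^^^^^^^^^^^^^^^^^^^^^^^^^^^^^^^^^^
    return func(*args, **kwargs)
    raise ValueError("Initial guess is outside of provided bounds")
ValueError: Initial guess is outside of provided bounds
```

servo_tool:
  steps:
    - [[0, 0, -7.2, 0.0315, -0.0205, 0, 0.085], [0, 0, -7.2, 0.034, -0.0165, 0, 0.085], [0, 0, -7.2, 0.0355, -0.012, 0, 0.085], [0, 0, -7.2, 0.037, -0.0075, 0, 0.085], [0, 0, -7.2, 0.0375, -0.003, 0, 0.085], [0, 0, -7.2, 0.0375, 0.002, 0, 0.085], [0, 0, -7.2, 0.037, 0.0065, 0, 0.085], [0, 0, -7.2, 0.036, 0.011, 0, 0.085]]

```text
clock: 3.2
tool_pos: [507.8, 109.9, 242.6]
orientation: [3.141, 0.001, 2.097]
contact_force: [-0.4, 0.0, -0.1]
width: 85.3
```

servo_tool:
  steps:
    - [[0, 0, -7.2, 0.0345, 0.0155, 0, 0.085], [0, 0, -7.2, 0.032, 0.02, 0, 0.085], [0, 0, -7.2, 0.0295, 0.0235, 0, 0.085], [0, 0, 0, 0, 0, 0, 0.085], [0, 0, 0, 0, 0, 0, 0.085], [0, 0, 0, 0, 0, 0, 0.085]]

```text
clock: 3.8
tool_pos: [497.2, 220.9, 242.3]
orientation: [-3.141, 0.001, 2.469]
contact_force: [0.4, -0.8, -1.6]
width: 84.9
```

Ball depth has gaps, so I'm dropping the NaNs.

```bash
sed -i 's/P=W\[mask\]; s=/P=W[mask]; P=P[~np.isnan(P).any(1)]; print("n",len(P)); P=P if len(P) else np.zeros((1,3)); s=/' h.py
python3 - <<'E'
from h import *
im,W=load('wnew'); v,u=np.mgrid[:384,:512]; z=W[...,2]
roi=(u>190)&(u<305)&(v>35)&(v<285)
m=roi&((u-223)**2+(v-60)**2<12**2); b=ball(W,m); print('ball',b)
rim=roi&(z>28)&(z<44)&(im.max(2)<90)&((u-223)**2+(v-60)**2>20**2)
P=W[rim]; print(len(P),np.median(P[:,2]))
rc=cv2.minAreaRect(P[:,:2].astype(np.float32)); print(rc)
fl=roi&(im.min(2)>90)&(z>4)&(z<16)&(np.hypot(u-223,v-60)>18)
n,l,st,_=cv2.connectedComponentsWithStats(fl.astype(np.uint8))
for i in range(1,n):
    if st[i,4]>150: 
        Q=W[l==i]; print(st[i].tolist(),np.median(Q[:,2]).round(1),cv2.minAreaRect(Q[:,:2].astype(np.float32)))
snap('wold')
for q in ('old_stand','gloss_round','gloss_square','gloss_bottle','gloss_slim'): print(q,[(round(x['p'],2),np.round(x['location'])) for x in spotter.pinpoint(q,'wrist')[:3]])
E
```

```text
n 435
ball (array([554.38188743, -85.7843681 ,  41.86936806]), np.float64(0.5170470500923297), 435)
4210 35.879061458705024
((521.270751953125, -215.47991943359375), (230.78854370117188, 55.81902313232422), 75.62979125976562)
[221, 88, 41, 43, 1226] 10.2 ((544.6224975585938, -136.5784149169922), (38.97779846191406, 36.85320281982422), 75.6333236694336)
[234, 142, 39, 37, 976] 10.3 ((530.2667846679688, -192.51290893554688), (35.951560974121094, 36.78255844116211), 75.65789031982422)
[246, 189, 37, 33, 850] 10.3 ((516.4579467773438, -247.2771453857422), (36.17184066772461, 36.364654541015625), 75.50322723388672)
[258, 234, 32, 28, 487] 10.3 ((502.2254333496094, -303.0625), (32.41763687133789, 36.47344970703125), 76.6113052368164)
old_stand []
gloss_round [(0.79, array([543., 190.,  10.]))]
gloss_square [(0.9, array([711., 160.,  -3.])), (0.77, array([586., 154.,  12.]))]
gloss_bottle [(0.79, array([455., 264.,   9.]))]
gloss_slim [(0.75, array([501., 227.,  12.]))]
```

View pics/wold.png

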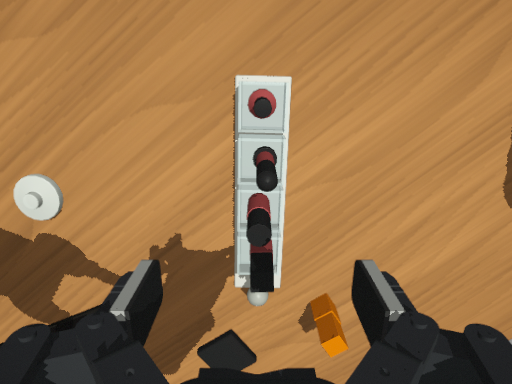

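New stand: ball fit and rim rectangle agree within about 1 mm, giving origin ≈ (521.2, −214.9) and yaw 75.6°. In the wrist view of the old stand:
- bottle (262,104)
- slim (266,175)
- round (259,225)
- square (262,270), next to the ball at (258,296)
- orange look-alike (328,325), off the stand

Next I'll fit the gloss axes.

Run:
```python
from h import *
from scipy.optimize import least_squares
im,W=load('wold'); v,u=np.mgrid[:384,:512]; z=W[...,2]
pl=(u>235)&(u<292)&(v>76)&(v<288)
m=pl&(im.min(2)>120)&(z>2)&(z<13)&(v<285); print('plate',cv2.minAreaRect(W[m][:,:2].astype(np.float32)),np.median(z[m]))
m=pl&(z>30)&(z<42)&(im.min(2)>120); print('rims',cv2.minAreaRect(W[m][:,:2].astype(np.float32)))
m=(np.hypot(u-258,v-298)<8)&(im.max(2)-im.min(2)<25)&(im.min(2)>90)&(z>38); print('ball',ball(W,m))
dark=(im.max(2)<75)
for n,g,rad,zt,zl in(('bottle',(457,262),8,89,50),('slim',(502,227),9.5,110,64),('round',(543,188),12,99,60),('square',(587,154),12,91,55)):
    near=np.hypot(W[...,0]-g[0],W[...,1]-g[1])<24
    t=near&(abs(z-zt)<2.5)&dark
    T=W[t]; print(n,'top',len(T),np.median(T[:,2]).round(1) if len(T) else '',[np.round(a,1) if not np.isscalar(a) else round(a,1) for a in cv2.minAreaRect(T[:,:2].astype(np.float32))] if len(T)>3 else '')
    if len(T)>3: print('   circ',cv2.minEnclosingCircle(T[:,:2].astype(np.float32)))
    S=W[near&dark&(z>zl)&(z<zt-(8 if n=='slim' else 4))][:,:2]
    if n!='square':
        f=least_squares(lambda c:np.linalg.norm(S-c,axis=1)-rad,g,loss='soft_l1'); print('   side',len(S),f.x.round(1),np.abs(f.fun).mean().round(2))
```

```text
plate ((532.665283203125, 197.72451782226562), (58.59563064575195, 255.75498962402344), 50.13298797607422) 10.563154439251093
rims ((521.701416015625, 205.6953125), (50.16779327392578, 218.0787811279297), 49.99296188354492)
n 179
ball (array([622.90733962, 120.77062103,  41.67499955]), np.float64(0.5010547053204858), 179)
bottle top 268 88.9 [array([452.9, 261.3]), array([14.9, 15. ]), 6.9]
   circ ((453.0964660644531, 261.4409484863281), 7.972655296325684)
   side 17 [453.3 261.4] 0.08
slim top 165 108.7 [array([502.8, 226.6]), array([13.1, 13.1]), 88.5]
   circ ((502.7490234375, 226.63841247558594), 7.304096221923828)
   side 187 [503.1 226.4] 0.11
round top 452 98.9 [array([540.9, 187.7]), array([21.5, 23.8]), 51.2]
   circ ((540.8662109375, 187.63363647460938), 12.142658233642578)
   side 311 [541.3 187.2] 0.23
square top 471 90.9 [array([586.6, 155.2]), array([23.4, 23.3]), 51.7]
   circ ((586.376953125, 155.13311767578125), 15.722662925720215)
```

Fits are consistent: old stand origin ≈ (521.3, 206) with yaw −40°, and the gloss tops match their stated heights. Bottle first, going to (453.2, 261.4).

servo_tool:
  steps:
    - [[0, 0, 0.7, 0.03, 0.002, 0.03, 0.06], [0, 0, 0.7, 0.03, 0.002, 0.03, 0.06], [0, 0, 0, 0, 0, 0.04, 0.06], [0, 0, 0, 0, 0, 0.03, 0.06], [0, 0, 0, 0, 0, 0, 0.06], [0, 0, 0, 0, 0, 0, 0.06]]

```text
clock: 4.7
tool_pos: [453.2, 263.0, 112.6]
orientation: [-3.141, 0.0, 2.446]
contact_force: [1.0, 0.2, 0.3]
width: 60.0
```

```bash
python3 -c "
from h import *
plan([453.2,261.4,53],140,1)"
```

```text
pos [453.2 263.  112.6] yaw 140.2 w 60.0 t 4.7 dist 60 turn z/row 0.17
[np.float64(-0.001), np.float64(-0.0012), np.float64(0.0596)]
```

servo_tool:
  steps:
    - [[0, 0, 0, -0.001, -0.001, 0.03, 0.06], [0, 0, 0, 0, 0, 0.02, 0.06], [0, 0, 0, 0, 0, 0.01, 0.06], [0, 0, 0, 0, 0, 0, 0.06], [0, 0, 0, 0, 0, 0, 0.01], [0, 0, 0, 0, 0, 0, 0.01], [0, 0, 0, 0, 0, 0, 0.01], [0, 0, 0, 0, 0, 0, 0.01]]

```text
clock: 5.5
tool_pos: [453.8, 262.1, 53.5]
orientation: [3.14, 0.001, 2.447]
contact_force: [-1.0, -0.4, 6.1]
width: 14.7
```

servo_tool:
  steps:
    - [[0, 0, 0, 0, 0, 0, 0.01], [0, 0, 0, 0, 0, 0, 0.01], [0, 0, 0, 0, 0, 0, 0.01], [0, 0, 0, 0, 0, 0, 0.01]]

```text
clock: 5.9
tool_pos: [453.8, 262.1, 53.5]
orientation: [3.14, 0.001, 2.447]
contact_force: [-0.4, 0.3, 6.2]
width: 15.0
```

servo_tool:
  steps:
    - [[0, 0, 0, 0, 0, -0.01, 0.01], [0, 0, 0, 0, 0, -0.02, 0.01], [0, 0, 0, 0, 0, -0.03, 0.01], [0, 0, 0, 0, 0, -0.03, 0.01], [0, 0, 0, 0, 0, -0.03, 0.01], [0, 0, 0, 0, 0, 0, 0.01]]

```text
clock: 6.5
tool_pos: [455.5, 262.9, 177.0]
orientation: [3.133, 0.004, 2.447]
contact_force: [-0.1, -0.6, -0.3]
width: 14.4
```

```bash
sed -i 's/round(v\/1000,4) for/float(round(v\/1000,4)) for/' h.py; python3 -c "
from h import *
snap('grip1')
plan([542.1,-133.5,160],75.6,14)"
```

```text
pos [454.1 262.3 174.7] yaw 140.2 w 14.8 t 6.55 dist 406 turn z/row 4.61
[-0.0229, -0.0177, 0.001]
[-0.0243, -0.0158, 0.001]
[-0.0255, -0.0138, 0.001]
[-0.0265, -0.0117, 0.001]
[-0.0273, -0.0095, 0.001]
[-0.028, -0.0073, 0.001]
[-0.0285, -0.005, 0.001]
[-0.0288, -0.0027, 0.001]
[-0.029, -0.0004, 0.001]
[-0.0289, 0.002, 0.001]
[-0.0286, 0.0043, 0.001]
[-0.0282, 0.0066, 0.001]
[-0.0276, 0.0088, 0.001]
[-0.0268, 0.011, 0.001]
```

View pics/grip1.png

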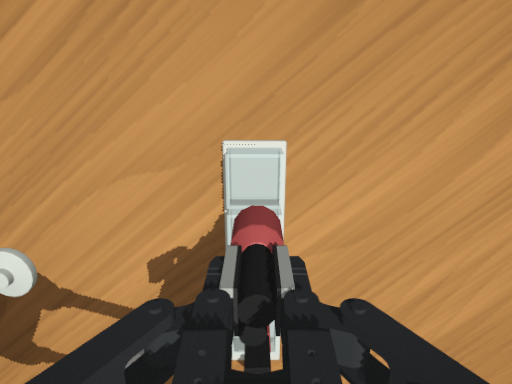

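The bottle is held upright in the jaws (cap at about (258,275)) and its cell at (254,175) is empty. Carrying it over.

servo_tool:
  steps:
    - [[0, 0, 4.6, -0.023, -0.0175, 0.001, 0.01], [0, 0, 4.6, -0.0245, -0.016, 0.001, 0.01], [0, 0, 4.6, -0.0255, -0.014, 0.001, 0.01], [0, 0, 4.6, -0.0265, -0.0115, 0.001, 0.01], [0, 0, 4.6, -0.0275, -0.0095, 0.001, 0.01], [0, 0, 4.6, -0.028, -0.0075, 0.001, 0.01], [0, 0, 4.6, -0.0285, -0.005, 0.001, 0.01], [0, 0, 4.6, -0.029, -0.0025, 0.001, 0.01]]

```text
clock: 7.35
tool_pos: [502.6, 34.0, 162.9]
orientation: [-3.139, -0.001, 1.801]
contact_force: [-0.1, 0.2, 0.0]
width: 14.7
```

servo_tool:
  steps:
    - [[0, 0, 4.6, -0.029, -0.0005, 0.001, 0.01], [0, 0, 4.6, -0.029, 0.002, 0.001, 0.01], [0, 0, 4.6, -0.0285, 0.0045, 0.001, 0.01], [0, 0, 4.6, -0.028, 0.0065, 0.001, 0.01], [0, 0, 4.6, -0.0275, 0.009, 0.001, 0.01], [0, 0, 4.6, -0.027, 0.011, 0.001, 0.01], [0, 0, 0, 0, 0, 0, 0.01], [0, 0, 0, 0, 0, 0, 0.01]]

```text
clock: 8.15
tool_pos: [541.1, -134.4, 156.8]
orientation: [-3.138, -0.001, 1.322]
contact_force: [-0.5, -0.1, 0.0]
width: 14.6
```

```bash
python3 -c "
from h import *
plan([542.1,-133.5,53],75.6,1); snap('place1')"
```

```text
pos [ 541.1 -134.4  156.8] yaw 75.7 w 14.6 t 8.15 dist 104 turn z/row 0.14
[0.0011, 0.0008, 0.1038]
```

View pics/place1.png

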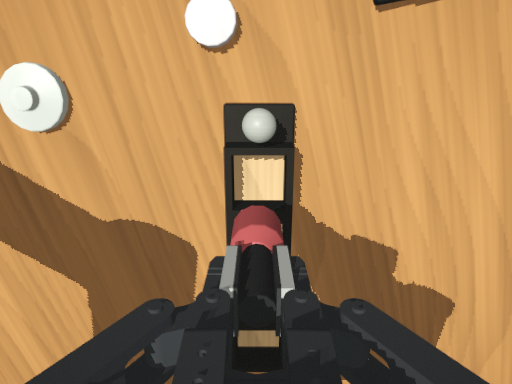

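servo_tool:
  steps:
    - [[0, 0, 0, 0.001, 0.001, 0.03, 0.01], [0, 0, 0, 0, 0, 0.03, 0.01], [0, 0, 0, 0, 0, 0.02, 0.01], [0, 0, 0, 0, 0, 0.01, 0.01], [0, 0, 0, 0, 0, 0.005, 0.01], [0, 0, 0, 0, 0, 0, 0.01], [0, 0, 0, 0, 0, 0, 0.01], [0, 0, 0, 0, 0, 0, 0.01]]

```text
clock: 9.0
tool_pos: [544.2, -133.9, 64.4]
orientation: [3.139, 0.0, 1.323]
contact_force: [0.0, -0.0, -1.0]
width: 14.5
```

servo_tool:
  steps:
    - [[0, 0, 0, 0, 0, 0.004, 0.01], [0, 0, 0, 0, 0, 0.003, 0.01], [0, 0, 0, 0, 0, 0.002, 0.01], [0, 0, 0, 0, 0, 0, 0.01], [0, 0, 0, 0, 0, 0, 0.01]]

```text
clock: 9.5
tool_pos: [543.3, -133.7, 54.2]
orientation: [-3.141, 0.0, 1.323]
contact_force: [-0.6, 0.4, 0.2]
width: 14.5
```

servo_tool:
  steps:
    - [[0, 0, 0, 0, 0, 0.001, 0.01], [0, 0, 0, 0, 0, 0, 0.01], [0, 0, 0, 0, 0, 0, 0.01]]

```text
clock: 9.8
tool_pos: [543.4, -133.7, 53.3]
orientation: [3.142, 0.0, 1.323]
contact_force: [0.1, 0.6, -0.5]
width: 14.3
```

servo_tool:
  steps:
    - [[0, 0, 0, 0, 0, 0.001, 0.01], [0, 0, 0, 0, 0, 0, 0.01], [0, 0, 0, 0, 0, 0, 0.01]]

```text
clock: 10.1
tool_pos: [543.5, -133.7, 52.5]
orientation: [3.141, 0.0, 1.323]
contact_force: [0.4, 1.0, 2.0]
width: 14.4
```

Contact at the predicted height (2 N). Releasing and retreating.

servo_tool:
  steps:
    - [[0, 0, 0, 0, 0, 0, 0.02], [0, 0, 0, 0, 0, 0, 0.03], [0, 0, 0, 0, 0, 0, 0.045], [0, 0, 0, 0, 0, 0, 0.06], [0, 0, 0, 0, 0, 0, 0.06], [0, 0, 0, 0, 0, -0.02, 0.06], [0, 0, 0, 0, 0, -0.03, 0.06], [0, 0, 0, 0, 0, -0.04, 0.06]]

```text
clock: 10.9
tool_pos: [542.0, -133.1, 141.6]
orientation: [-3.137, -0.0, 1.323]
contact_force: [0.1, -0.5, 0.4]
width: 60.2
```

servo_tool:
  steps:
    - [[0, 0, 0, 0, 0, -0.01, 0.06], [0, 0, 0, 0, 0, 0, 0.06]]

```text
clock: 11.1
tool_pos: [544.6, -134.1, 154.3]
orientation: [3.137, 0.001, 1.323]
contact_force: [0.1, -0.2, 0.1]
width: 60.3
```

```bash
python3 -c "
from h import *
snap('after1')
plan([503,226.5,150],140,12)"
```

```text
pos [ 543.4 -133.7  152.5] yaw 75.8 w 60.1 t 11.15 dist 362 turn z/row -5.35
[0.0283, -0.0106, 0.0002]
[0.0291, -0.0079, 0.0002]
[0.0298, -0.0052, 0.0002]
[0.0301, -0.0024, 0.0002]
[0.0302, 0.0004, 0.0002]
[0.03, 0.0032, 0.0002]
[0.0296, 0.006, 0.0002]
[0.0289, 0.0088, 0.0002]
[0.028, 0.0114, 0.0002]
[0.0268, 0.014, 0.0002]
[0.0254, 0.0164, 0.0002]
[0.0237, 0.0187, 0.0002]
```

View pics/after1.png

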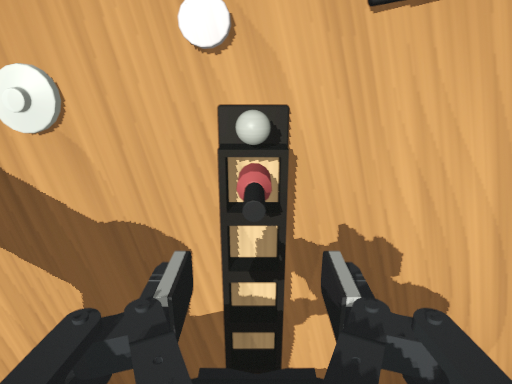

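The bottle stands upright in the compartment nearest the ball (body at (254,183)). Slim gloss next.

servo_tool:
  steps:
    - [[0, 0, -5.35, 0.0285, -0.0105, 0, 0.06], [0, 0, -5.35, 0.029, -0.008, 0, 0.06], [0, 0, -5.35, 0.03, -0.005, 0, 0.06], [0, 0, -5.35, 0.03, -0.0025, 0, 0.06], [0, 0, -5.35, 0.03, 0.0005, 0, 0.06], [0, 0, -5.35, 0.03, 0.003, 0, 0.06], [0, 0, -5.35, 0.0295, 0.006, 0, 0.06], [0, 0, -5.35, 0.029, 0.009, 0, 0.06]]

```text
clock: 11.95
tool_pos: [515.0, 107.5, 150.0]
orientation: [-3.138, -0.002, 2.073]
contact_force: [0.7, 0.3, -0.9]
width: 59.7
```

servo_tool:
  steps:
    - [[0, 0, -5.35, 0.028, 0.0115, 0, 0.06], [0, 0, -5.35, 0.027, 0.014, 0, 0.06], [0, 0, -5.35, 0.0255, 0.0165, 0, 0.06], [0, 0, -5.35, 0.0235, 0.0185, 0, 0.06], [0, 0, 0, 0, 0, 0, 0.06], [0, 0, 0, 0, 0, 0, 0.06], [0, 0, 0, 0, 0, 0, 0.06]]

```text
clock: 12.65
tool_pos: [502.7, 225.7, 151.1]
orientation: [-3.139, -0.001, 2.442]
contact_force: [0.9, 0.1, 0.8]
width: 60.1
```

```bash
python3 -c "
from h import *
plan([503,226.5,66],140,1)"
```

```text
pos [502.7 225.7 151.1] yaw 139.9 w 60.1 t 12.65 dist 85 turn z/row -0.07
[0.0003, 0.0008, 0.0851]
```

servo_tool:
  steps:
    - [[0, 0, 0, 0, 0.001, 0.03, 0.06], [0, 0, 0, 0, 0, 0.03, 0.06], [0, 0, 0, 0, 0, 0.015, 0.06], [0, 0, 0, 0, 0, 0.01, 0.06], [0, 0, 0, 0, 0, 0, 0.06], [0, 0, 0, 0, 0, 0, 0.06], [0, 0, 0, 0, 0, 0, 0.06]]

```text
clock: 13.35
tool_pos: [504.9, 227.4, 68.3]
orientation: [3.14, 0.001, 2.443]
contact_force: [0.0, -0.7, -0.5]
width: 60.2
```

servo_tool:
  steps:
    - [[0, 0, 0, 0, 0, 0, 0.035], [0, 0, 0, 0, 0, 0, 0.025], [0, 0, 0, 0, 0, 0, 0.012], [0, 0, 0, 0, 0, 0, 0.012], [0, 0, 0, 0, 0, 0, 0.012], [0, 0, 0, 0, 0, 0, 0.012], [0, 0, 0, 0, 0, 0, 0.012], [0, 0, 0, 0, 0, 0, 0.012]]

```text
clock: 14.15
tool_pos: [504.2, 227.6, 67.8]
orientation: [3.141, 0.001, 2.443]
contact_force: [-0.4, -0.2, 5.8]
width: 17.6
```

servo_tool:
  steps:
    - [[0, 0, 0, 0, 0, -0.01, 0.012], [0, 0, 0, 0, 0, -0.02, 0.012], [0, 0, 0, 0, 0, -0.03, 0.012], [0, 0, 0, 0, 0, -0.03, 0.012], [0, 0, 0, 0, 0, -0.03, 0.012], [0, 0, 0, 0, 0, 0, 0.012], [0, 0, 0, 0, 0, 0, 0.012]]

```text
clock: 14.85
tool_pos: [503.9, 227.4, 187.7]
orientation: [3.141, 0.001, 2.443]
contact_force: [-0.4, -0.0, -1.2]
width: 17.4
```

```bash
python3 -c "
from h import *
plan([528.2,-187.8,187],75.6,14)"
```

```text
pos [503.9 227.4 187.7] yaw 140.0 w 17.4 t 14.85 dist 416 turn z/row 4.6
[-0.0204, -0.0216, 0.0001]
[-0.0221, -0.0199, 0.0001]
[-0.0236, -0.0181, 0.0001]
[-0.025, -0.0161, 0.0001]
[-0.0262, -0.0141, 0.0001]
[-0.0272, -0.0119, 0.0001]
[-0.0281, -0.0097, 0.0001]
[-0.0288, -0.0074, 0.0001]
[-0.0293, -0.0051, 0.0001]
[-0.0296, -0.0027, 0.0001]
[-0.0297, -0.0003, 0.0001]
[-0.0296, 0.002, 0.0001]
[-0.0294, 0.0044, 0.0001]
[-0.0289, 0.0068, 0.0001]
```

servo_tool:
  steps:
    - [[0, 0, 4.6, -0.0205, -0.0215, 0, 0.012], [0, 0, 4.6, -0.022, -0.02, 0, 0.012], [0, 0, 4.6, -0.0235, -0.018, 0, 0.012], [0, 0, 4.6, -0.025, -0.016, 0, 0.012], [0, 0, 4.6, -0.026, -0.014, 0, 0.012], [0, 0, 4.6, -0.027, -0.012, 0, 0.012], [0, 0, 4.6, -0.028, -0.0095, 0, 0.012], [0, 0, 4.6, -0.029, -0.0075, 0, 0.012]]

```text
clock: 15.65
tool_pos: [516.4, -10.5, 185.4]
orientation: [-3.138, -0.001, 1.798]
contact_force: [-0.5, -0.1, -0.5]
width: 17.7
```

servo_tool:
  steps:
    - [[0, 0, 4.6, -0.0295, -0.005, 0, 0.012], [0, 0, 4.6, -0.0295, -0.0025, 0, 0.012], [0, 0, 4.6, -0.0295, -0.0005, 0, 0.012], [0, 0, 4.6, -0.0295, 0.002, 0, 0.012], [0, 0, 4.6, -0.0295, 0.0045, 0, 0.012], [0, 0, 4.6, -0.029, 0.007, 0, 0.012], [0, 0, 0, 0, 0, 0, 0.012], [0, 0, 0, 0, 0, 0, 0.012]]

```text
clock: 16.45
tool_pos: [527.5, -187.3, 185.4]
orientation: [-3.138, -0.001, 1.318]
contact_force: [-0.2, -0.3, -0.9]
width: 17.6
```

servo_tool:
  steps:
    - [[0, 0, 0, 0, 0, 0, 0.012], [0, 0, 0, 0, 0, 0, 0.012]]

```text
clock: 16.65
tool_pos: [528.2, -186.2, 186.8]
orientation: [-3.14, -0.001, 1.321]
contact_force: [-0.0, 0.2, 0.5]
width: 17.5
```

```bash
python3 -c "
from h import *
plan([528.2,-187.8,67],75.6,1)"
```

```text
pos [ 528.2 -186.2  186.8] yaw 75.7 w 17.5 t 16.65 dist 120 turn z/row 0.07
[-0.0015, 0.0004, 0.1198]
```

servo_tool:
  steps:
    - [[0, 0, 0, -0.001, 0, 0.03, 0.012], [0, 0, 0, 0, 0, 0.03, 0.012], [0, 0, 0, 0, 0, 0.025, 0.012], [0, 0, 0, 0, 0, 0.015, 0.012], [0, 0, 0, 0, 0, 0.01, 0.012], [0, 0, 0, 0, 0, 0.004, 0.012], [0, 0, 0, 0, 0, 0, 0.012], [0, 0, 0, 0, 0, 0, 0.012]]

```text
clock: 17.45
tool_pos: [529.1, -188.5, 74.1]
orientation: [3.14, 0.0, 1.32]
contact_force: [0.4, -0.3, -0.9]
width: 17.7
```

servo_tool:
  steps:
    - [[0, 0, 0, 0, 0, 0.002, 0.012], [0, 0, 0, 0, 0, 0.001, 0.012], [0, 0, 0, 0, 0, 0, 0.012], [0, 0, 0, 0, 0, 0, 0.012]]

```text
clock: 17.85
tool_pos: [528.4, -188.4, 70.5]
orientation: [3.141, 0.0, 1.319]
contact_force: [0.1, 0.2, 0.1]
width: 17.3
```

servo_tool:
  steps:
    - [[0, 0, 0, 0, 0, 0.001, 0.012], [0, 0, 0, 0, 0, 0.001, 0.012], [0, 0, 0, 0, 0, 0, 0.012], [0, 0, 0, 0, 0, 0, 0.012]]

```text
clock: 18.25
tool_pos: [528.3, -188.4, 68.2]
orientation: [-3.141, 0.0, 1.319]
contact_force: [0.5, -0.3, -1.1]
width: 17.6
```

servo_tool:
  steps:
    - [[0, 0, 0, 0, 0, 0.001, 0.012], [0, 0, 0, 0, 0, 0, 0.012], [0, 0, 0, 0, 0, 0, 0.012]]

```text
clock: 18.55
tool_pos: [528.4, -188.4, 67.2]
orientation: [-3.142, 0.0, 1.319]
contact_force: [0.1, 0.1, -0.4]
width: 17.7
```

servo_tool:
  steps:
    - [[0, 0, 0, 0, 0, 0.001, 0.012], [0, 0, 0, 0, 0, 0, 0.012], [0, 0, 0, 0, 0, 0, 0.012]]

```text
clock: 18.85
tool_pos: [528.5, -188.5, 66.8]
orientation: [3.141, 0.0, 1.319]
contact_force: [-1.4, 0.9, 4.6]
width: 17.6
```

Contact at 66.8, as expected. Releasing.

servo_tool:
  steps:
    - [[0, 0, 0, 0, 0, 0, 0.023], [0, 0, 0, 0, 0, 0, 0.033], [0, 0, 0, 0, 0, 0, 0.045], [0, 0, 0, 0, 0, 0, 0.06], [0, 0, 0, 0, 0, 0, 0.06], [0, 0, 0, 0, 0, -0.02, 0.06], [0, 0, 0, 0, 0, -0.03, 0.06], [0, 0, 0, 0, 0, -0.04, 0.06]]

```text
clock: 19.65
tool_pos: [527.1, -187.8, 155.6]
orientation: [-3.137, -0.001, 1.319]
contact_force: [0.8, -0.8, 0.3]
width: 59.9
```

```bash
python3 -c "
from h import *
plan([541.1,187.4,160],140,13)"
```

```text
pos [ 527.1 -187.8  155.6] yaw 75.6 w 59.9 t 19.65 dist 375 turn z/row -4.95
[0.0282, -0.0061, -0.0003]
[0.0286, -0.0037, -0.0003]
[0.0289, -0.0012, -0.0003]
[0.0288, 0.0013, -0.0003]
[0.0286, 0.0038, -0.0003]
[0.0282, 0.0062, -0.0003]
[0.0275, 0.0087, -0.0003]
[0.0267, 0.011, -0.0003]
[0.0256, 0.0133, -0.0003]
[0.0244, 0.0154, -0.0003]
[0.023, 0.0175, -0.0003]
[0.0214, 0.0194, -0.0003]
[0.0196, 0.0212, -0.0003]
```

servo_tool:
  steps:
    - [[0, 0, -4.95, 0.028, -0.006, 0, 0.06], [0, 0, -4.95, 0.0285, -0.0035, 0, 0.06], [0, 0, -4.95, 0.029, -0.001, 0, 0.06], [0, 0, -4.95, 0.029, 0.0015, 0, 0.06], [0, 0, -4.95, 0.0285, 0.004, 0, 0.06], [0, 0, -4.95, 0.028, 0.006, 0, 0.06], [0, 0, -4.95, 0.0275, 0.0085, 0, 0.06], [0, 0, -4.95, 0.0265, 0.011, 0, 0.06]]

```text
clock: 20.45
tool_pos: [537.5, 42.9, 156.3]
orientation: [-3.142, 0.0, 2.014]
contact_force: [-0.2, -0.5, 0.4]
width: 60.2
```

servo_tool:
  steps:
    - [[0, 0, -4.95, 0.0255, 0.0135, 0, 0.06], [0, 0, -4.95, 0.0245, 0.0155, 0, 0.06], [0, 0, -4.95, 0.023, 0.0175, 0, 0.06], [0, 0, -4.95, 0.0215, 0.0195, 0, 0.06], [0, 0, -4.95, 0.0195, 0.021, 0, 0.06], [0, 0, 0, 0, 0, 0, 0.06], [0, 0, 0, 0, 0, 0, 0.06], [0, 0, 0, 0, 0, 0, 0.06]]

```text
clock: 21.25
tool_pos: [543.2, 185.2, 156.1]
orientation: [-3.141, 0.0, 2.441]
contact_force: [-0.1, 0.3, 0.7]
width: 60.2
```

```bash
python3 -c "
from h import *
plan([541.1,187.4,60],140,1); snap('r')
im,W=load('r'); z=W[...,2]; m=(abs(z-99)<2.5)&(im.max(2)<75)&(np.hypot(W[...,0]-541,W[...,1]-187)<25); print(m.sum(),cv2.minEnclosingCircle(W[m][:,:2].astype(np.float32)) if m.sum()>3 else '')"
```

```text
pos [543.2 185.2 156.1] yaw 139.9 w 60.2 t 21.25 dist 96 turn z/row -0.11
[0.003, 0.0003, 0.0961]
986 ((541.1754150390625, 187.59197998046875), 12.109338760375977)
```

servo_tool:
  steps:
    - [[0, 0, 0, 0.003, 0, 0.03, 0.06], [0, 0, 0, 0, 0, 0.03, 0.06], [0, 0, 0, 0, 0, 0.02, 0.06], [0, 0, 0, 0, 0, 0.015, 0.06], [0, 0, 0, 0, 0, 0, 0.06], [0, 0, 0, 0, 0, 0, 0.06], [0, 0, 0, 0, 0, 0, 0.06]]

```text
clock: 22.0
tool_pos: [542.0, 187.7, 62.4]
orientation: [3.14, 0.001, 2.442]
contact_force: [-0.6, 1.2, -0.2]
width: 59.9
```

servo_tool:
  steps:
    - [[0, 0, 0, 0, 0, 0, 0.04], [0, 0, 0, 0, 0, 0, 0.03], [0, 0, 0, 0, 0, 0, 0.017], [0, 0, 0, 0, 0, 0, 0.017], [0, 0, 0, 0, 0, 0, 0.017], [0, 0, 0, 0, 0, 0, 0.017], [0, 0, 0, 0, 0, 0, 0.017], [0, 0, 0, 0, 0, 0, 0.017]]

```text
clock: 22.8
tool_pos: [541.6, 188.1, 62.1]
orientation: [3.141, 0.001, 2.443]
contact_force: [-0.6, -1.3, 6.1]
width: 22.8
```

servo_tool:
  steps:
    - [[0, 0, 0, 0, 0, -0.01, 0.017], [0, 0, 0, 0, 0, -0.02, 0.017], [0, 0, 0, 0, 0, -0.03, 0.017], [0, 0, 0, 0, 0, -0.03, 0.017], [0, 0, 0, 0, 0, -0.03, 0.017], [0, 0, 0, 0, 0, -0.005, 0.017], [0, 0, 0, 0, 0, 0, 0.017], [0, 0, 0, 0, 0, 0, 0.017]]

```text
clock: 23.6
tool_pos: [540.0, 187.8, 184.9]
orientation: [-3.139, -0.002, 2.442]
contact_force: [0.3, 0.5, -1.0]
width: 22.7
```

```bash
python3 -c "
from h import *
plan([514.2,-242.0,186],75.6,14)"
```

```text
pos [540.  187.8 184.9] yaw 139.9 w 22.7 t 23.6 dist 431 turn z/row 4.6
[-0.0183, -0.0247, -0.0001]
[-0.0203, -0.0231, -0.0001]
[-0.0221, -0.0214, -0.0001]
[-0.0237, -0.0196, -0.0001]
[-0.0252, -0.0176, -0.0001]
[-0.0265, -0.0156, -0.0001]
[-0.0277, -0.0134, -0.0001]
[-0.0287, -0.0111, -0.0001]
[-0.0295, -0.0088, -0.0001]
[-0.0301, -0.0064, -0.0001]
[-0.0305, -0.004, -0.0001]
[-0.0307, -0.0015, -0.0001]
[-0.0307, 0.001, -0.0001]
[-0.0306, 0.0034, -0.0001]
```

servo_tool:
  steps:
    - [[0, 0, 4.6, -0.0185, -0.0245, 0, 0.017], [0, 0, 4.6, -0.0205, -0.023, 0, 0.017], [0, 0, 4.6, -0.022, -0.0215, 0, 0.017], [0, 0, 4.6, -0.0235, -0.0195, 0, 0.017], [0, 0, 4.6, -0.025, -0.0175, 0, 0.017], [0, 0, 4.6, -0.0265, -0.0155, 0, 0.017], [0, 0, 4.6, -0.0275, -0.0135, 0, 0.017], [0, 0, 4.6, -0.0285, -0.011, 0, 0.017]]

```text
clock: 24.4
tool_pos: [525.1, -57.7, 184.2]
orientation: [-3.138, -0.002, 1.797]
contact_force: [0.7, 0.5, -0.4]
width: 22.5
```

servo_tool:
  steps:
    - [[0, 0, 4.6, -0.0295, -0.009, 0, 0.017], [0, 0, 4.6, -0.03, -0.0065, 0, 0.017], [0, 0, 4.6, -0.0305, -0.004, 0, 0.017], [0, 0, 4.6, -0.0305, -0.0015, 0, 0.017], [0, 0, 4.6, -0.0305, 0.001, 0, 0.017], [0, 0, 4.6, -0.0305, 0.0035, 0, 0.017], [0, 0, 0, 0, 0, 0, 0.017], [0, 0, 0, 0, 0, 0, 0.017]]

```text
clock: 25.2
tool_pos: [514.2, -240.3, 184.3]
orientation: [-3.138, -0.002, 1.317]
contact_force: [0.2, 0.2, -0.5]
width: 22.5
```

servo_tool:
  steps:
    - [[0, 0, 0, 0, 0, 0, 0.017], [0, 0, 0, 0, 0, 0, 0.017], [0, 0, 0, 0, 0, 0, 0.017]]

```text
clock: 25.5
tool_pos: [515.2, -239.5, 186.2]
orientation: [-3.141, -0.0, 1.32]
contact_force: [0.8, 0.3, -0.3]
width: 22.8
```

```bash
python3 -c "
from h import *
plan([514.2,-242,61],75.6,1); snap('p3')"
```

```text
pos [ 515.2 -239.5  186.2] yaw 75.6 w 22.8 t 25.5 dist 125 turn z/row 0.03
[-0.0027, -0.0003, 0.1252]
```

View pics/p3.png

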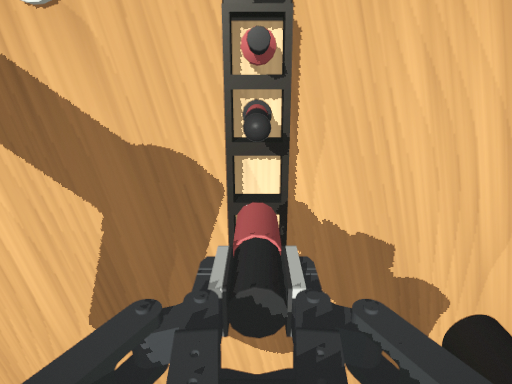

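The bottle (258,43) and slim (257,118) stand upright in compartments 1 and 2. The round gloss is held over the third, so I'm lowering it.

servo_tool:
  steps:
    - [[0, 0, 0, -0.0025, 0, 0.03, 0.017], [0, 0, 0, 0, 0, 0.03, 0.017], [0, 0, 0, 0, 0, 0.025, 0.017], [0, 0, 0, 0, 0, 0.015, 0.017], [0, 0, 0, 0, 0, 0.01, 0.017], [0, 0, 0, 0, 0, 0.008, 0.017], [0, 0, 0, 0, 0, 0, 0.017], [0, 0, 0, 0, 0, 0, 0.017]]

```text
clock: 26.35
tool_pos: [515.1, -243.1, 68.9]
orientation: [3.14, 0.0, 1.319]
contact_force: [-0.2, 0.6, -0.4]
width: 22.4
```

servo_tool:
  steps:
    - [[0, 0, 0, 0, 0, 0.001, 0.017], [0, 0, 0, 0, 0, 0.001, 0.017], [0, 0, 0, 0, 0, 0.001, 0.017], [0, 0, 0, 0, 0, 0, 0.017], [0, 0, 0, 0, 0, 0, 0.017]]

```text
clock: 26.85
tool_pos: [514.6, -243.0, 65.4]
orientation: [3.141, 0.0, 1.318]
contact_force: [0.3, -1.0, -1.0]
width: 22.3
```

servo_tool:
  steps:
    - [[0, 0, 0, 0, 0, 0.001, 0.017], [0, 0, 0, 0, 0, 0.001, 0.017], [0, 0, 0, 0, 0, 0.001, 0.017], [0, 0, 0, 0, 0, 0, 0.017], [0, 0, 0, 0, 0, 0, 0.017]]

```text
clock: 27.35
tool_pos: [514.6, -242.9, 62.2]
orientation: [-3.142, 0.0, 1.318]
contact_force: [0.7, -0.2, -0.7]
width: 22.6
```

servo_tool:
  steps:
    - [[0, 0, 0, 0, 0, 0.001, 0.017], [0, 0, 0, 0, 0, 0, 0.017], [0, 0, 0, 0, 0, 0, 0.017]]

```text
clock: 27.65
tool_pos: [514.5, -242.9, 61.3]
orientation: [-3.142, 0.0, 1.318]
contact_force: [1.0, 0.7, -0.7]
width: 22.9
```

servo_tool:
  steps:
    - [[0, 0, 0, 0, 0, 0.0007, 0.017], [0, 0, 0, 0, 0, 0, 0.017], [0, 0, 0, 0, 0, 0, 0.017]]

```text
clock: 27.95
tool_pos: [514.6, -243.0, 61.1]
orientation: [3.141, 0.0, 1.318]
contact_force: [-1.4, 1.7, 5.6]
width: 22.7
```

servo_tool:
  steps:
    - [[0, 0, 0, 0, 0, 0, 0.028], [0, 0, 0, 0, 0, 0, 0.036], [0, 0, 0, 0, 0, 0, 0.048], [0, 0, 0, 0, 0, 0, 0.06], [0, 0, 0, 0, 0, 0, 0.06], [0, 0, 0, 0, 0, -0.02, 0.06], [0, 0, 0, 0, 0, -0.03, 0.06], [0, 0, 0, 0, 0, -0.04, 0.06]]

```text
clock: 28.75
tool_pos: [513.4, -242.2, 149.8]
orientation: [-3.137, -0.001, 1.318]
contact_force: [0.9, 0.1, 0.3]
width: 59.9
```

```bash
python3 -c "
from h import *
plan([586.5,155.2,155],140,14)"
```

```text
pos [ 513.4 -242.2  149.8] yaw 75.5 w 59.9 t 28.75 dist 404 turn z/row -4.6
[0.0288, -0.002, -0.0004]
[0.0289, 0.0003, -0.0004]
[0.0287, 0.0026, -0.0004]
[0.0284, 0.0049, -0.0004]
[0.028, 0.0072, -0.0004]
[0.0273, 0.0094, -0.0004]
[0.0265, 0.0116, -0.0004]
[0.0254, 0.0136, -0.0004]
[0.0243, 0.0156, -0.0004]
[0.0229, 0.0175, -0.0004]
[0.0214, 0.0193, -0.0004]
[0.0198, 0.021, -0.0004]
[0.0181, 0.0225, -0.0004]
[0.0162, 0.0239, -0.0004]
```

servo_tool:
  steps:
    - [[0, 0, -4.6, 0.029, -0.002, -0.001, 0.06], [0, 0, -4.6, 0.029, 0.0005, -0.001, 0.06], [0, 0, -4.6, 0.0285, 0.0025, -0.001, 0.06], [0, 0, -4.6, 0.0285, 0.005, 0, 0.06], [0, 0, -4.6, 0.028, 0.007, 0, 0.06], [0, 0, -4.6, 0.0275, 0.0095, 0, 0.06], [0, 0, -4.6, 0.0265, 0.0115, 0, 0.06], [0, 0, -4.6, 0.0255, 0.0135, 0, 0.06]]

```text
clock: 29.55
tool_pos: [556.5, -14.3, 153.6]
orientation: [3.142, 0.0, 1.964]
contact_force: [-0.1, -0.3, 0.8]
width: 60.3
```

servo_tool:
  steps:
    - [[0, 0, -4.6, 0.0245, 0.0155, 0, 0.06], [0, 0, -4.6, 0.023, 0.0175, 0, 0.06], [0, 0, -4.6, 0.0215, 0.0195, 0, 0.06], [0, 0, -4.6, 0.02, 0.021, 0, 0.06], [0, 0, -4.6, 0.018, 0.0225, 0, 0.06], [0, 0, -4.6, 0.016, 0.024, 0, 0.06], [0, 0, 0, 0, 0, 0, 0.06], [0, 0, 0, 0, 0, 0, 0.06]]

```text
clock: 30.35
tool_pos: [587.7, 155.5, 153.3]
orientation: [-3.141, 0.0, 2.443]
contact_force: [-0.2, 0.2, -0.0]
width: 59.8
```

servo_tool:
  steps:
    - [[0, 0, 0, 0, 0, 0, 0.06], [0, 0, 0, 0, 0, 0, 0.06]]

```text
clock: 30.55
tool_pos: [587.8, 154.2, 153.6]
orientation: [-3.141, 0.0, 2.441]
contact_force: [-1.1, -0.3, -0.6]
width: 60.1
```

```bash
python3 -c "
from h import *
plan([586.5,155.2,56],140,1); snap('s')
im,W=load('s'); z=W[...,2]; m=(abs(z-91)<2.5)&(im.max(2)<75)&(np.hypot(W[...,0]-586,W[...,1]-155)<25); print(m.sum(),cv2.minAreaRect(W[m][:,:2].astype(np.float32)) if m.sum()>3 else '')
i=cv2.imread('pics/s.png'); cv2.imwrite('pics/s2.png',cv2.resize(i[60:384,120:400],None,fx=1.8,fy=1.8))"
```

```text
pos [587.8 154.2 153.6] yaw 139.9 w 60.1 t 30.55 dist 98 turn z/row -0.15
[0.0016, -0.0, 0.0976]
1214 ((586.9890747070312, 154.9105224609375), (23.560165405273438, 24.443252563476562), 53.08635330200195)
```

View pics/s2.png

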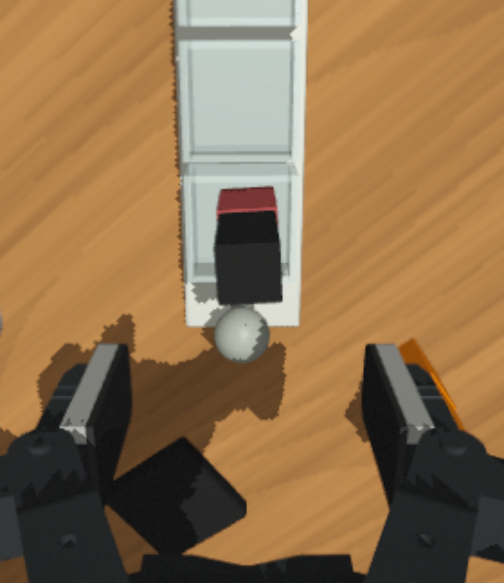

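The square gloss (crop (248,245)) is black over pink and stands in the cell beside the ball. The orange one is outside the stand at the right edge of the crop. I turn 3° to match the square's yaw and descend.

servo_tool:
  steps:
    - [[0, 0, -3, 0.001, 0, 0.03, 0.06], [0, 0, 0, 0, 0, 0.03, 0.06], [0, 0, 0, 0, 0, 0.02, 0.06], [0, 0, 0, 0, 0, 0.015, 0.06], [0, 0, 0, 0, 0, 0, 0.06], [0, 0, 0, 0, 0, 0, 0.06], [0, 0, 0, 0, 0, 0, 0.06]]

```text
clock: 31.3
tool_pos: [588.1, 155.7, 59.8]
orientation: [3.14, 0.002, 2.494]
contact_force: [0.3, 0.2, 0.2]
width: 59.8
```

servo_tool:
  steps:
    - [[0, 0, 0, 0, 0, 0, 0.04], [0, 0, 0, 0, 0, 0, 0.03], [0, 0, 0, 0, 0, 0, 0.017], [0, 0, 0, 0, 0, 0, 0.017], [0, 0, 0, 0, 0, 0, 0.017], [0, 0, 0, 0, 0, 0, 0.017], [0, 0, 0, 0, 0, 0, 0.017], [0, 0, 0, 0, 0, 0, 0.017]]

```text
clock: 32.1
tool_pos: [587.7, 156.0, 59.4]
orientation: [3.141, 0.001, 2.495]
contact_force: [-1.2, -0.1, 5.1]
width: 23.3
```

servo_tool:
  steps:
    - [[0, 0, 0, 0, 0, -0.01, 0.017], [0, 0, 0, 0, 0, -0.02, 0.017], [0, 0, 0, 0, 0, -0.03, 0.017], [0, 0, 0, 0, 0, -0.03, 0.017], [0, 0, 0, 0, 0, -0.03, 0.017], [0, 0, 0, 0, 0, -0.005, 0.017], [0, 0, 0, 0, 0, 0, 0.017], [0, 0, 0, 0, 0, 0, 0.017]]

```text
clock: 32.9
tool_pos: [586.1, 155.8, 182.1]
orientation: [-3.139, -0.002, 2.495]
contact_force: [-0.7, -0.2, -0.3]
width: 22.9
```

```bash
python3 -c "
from h import *
plan([500.3,-296.3,181],75.6,15)"
```

```text
pos [586.1 155.8 182.1] yaw 142.9 w 22.9 t 32.9 dist 460 turn z/row 4.49
[-0.0136, -0.0275, 0.0001]
[-0.0157, -0.0263, 0.0001]
[-0.0177, -0.025, 0.0001]
[-0.0196, -0.0236, 0.0001]
[-0.0214, -0.022, 0.0001]
[-0.0231, -0.0202, 0.0001]
[-0.0246, -0.0184, 0.0001]
[-0.0259, -0.0164, 0.0001]
[-0.0271, -0.0143, 0.0001]
[-0.0282, -0.0121, 0.0001]
[-0.029, -0.0099, 0.0001]
[-0.0297, -0.0076, 0.0001]
[-0.0302, -0.0052, 0.0001]
[-0.0305, -0.0028, 0.0001]
[-0.0307, -0.0004, 0.0001]
```

servo_tool:
  steps:
    - [[0, 0, 4.5, -0.0135, -0.0275, 0, 0.017], [0, 0, 4.5, -0.0155, -0.0265, 0, 0.017], [0, 0, 4.5, -0.0175, -0.025, 0, 0.017], [0, 0, 4.5, -0.0195, -0.0235, 0, 0.017], [0, 0, 4.5, -0.0215, -0.022, 0, 0.017], [0, 0, 4.5, -0.023, -0.02, 0, 0.017], [0, 0, 4.5, -0.0245, -0.0185, 0, 0.017], [0, 0, 4.5, -0.026, -0.0165, 0, 0.017]]

```text
clock: 33.7
tool_pos: [539.1, -85.6, 181.5]
orientation: [-3.138, -0.002, 1.863]
contact_force: [1.0, 0.3, 0.3]
width: 23.4
```

servo_tool:
  steps:
    - [[0, 0, 4.5, -0.027, -0.0145, 0, 0.017], [0, 0, 4.5, -0.028, -0.012, 0, 0.017], [0, 0, 4.5, -0.029, -0.01, 0, 0.017], [0, 0, 4.5, -0.0295, -0.0075, 0, 0.017], [0, 0, 4.5, -0.03, -0.005, 0, 0.017], [0, 0, 4.5, -0.0305, -0.003, 0, 0.017], [0, 0, 4.5, -0.0305, -0.0005, 0, 0.017], [0, 0, 0, 0, 0, 0, 0.017]]

```text
clock: 34.5
tool_pos: [498.6, -297.9, 181.3]
orientation: [-3.139, 0.001, 1.312]
contact_force: [0.0, 0.3, -0.0]
width: 23.4
```

servo_tool:
  steps:
    - [[0, 0, 0, 0, 0, 0, 0.017], [0, 0, 0, 0, 0, 0, 0.017], [0, 0, 0, 0, 0, 0, 0.017], [0, 0, 0, 0, 0, 0, 0.017]]

```text
clock: 34.9
tool_pos: [500.2, -293.6, 183.5]
orientation: [-3.141, -0.0, 1.318]
contact_force: [-0.8, -0.4, 0.4]
width: 23.2
```

```bash
python3 -c "
from h import *
plan([500.3,-296.3,58.4],75.6,1); snap('p4')"
```

```text
pos [ 500.2 -293.6  183.5] yaw 75.5 w 23.2 t 34.9 dist 125 turn z/row -0.08
[-0.0025, 0.0007, 0.1251]
```

View pics/p4.png

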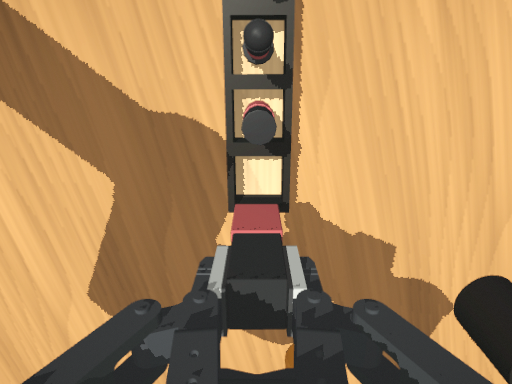

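Slim (258,42) and round (258,122) stand upright. The square is held straight above the last compartment, so I'm lowering it.

servo_tool:
  steps:
    - [[0, 0, 0, -0.0025, 0.0005, 0.03, 0.017], [0, 0, 0, 0, 0, 0.03, 0.017], [0, 0, 0, 0, 0, 0.025, 0.017], [0, 0, 0, 0, 0, 0.015, 0.017], [0, 0, 0, 0, 0, 0.01, 0.017], [0, 0, 0, 0, 0, 0.008, 0.017], [0, 0, 0, 0, 0, 0, 0.017], [0, 0, 0, 0, 0, 0, 0.017]]

```text
clock: 35.75
tool_pos: [500.4, -297.4, 66.2]
orientation: [3.14, 0.001, 1.317]
contact_force: [0.7, -0.0, -0.9]
width: 23.4
```

servo_tool:
  steps:
    - [[0, 0, 0, 0, 0, 0.001, 0.017], [0, 0, 0, 0, 0, 0.001, 0.017], [0, 0, 0, 0, 0, 0.001, 0.017], [0, 0, 0, 0, 0, 0.001, 0.017], [0, 0, 0, 0, 0, 0, 0.017], [0, 0, 0, 0, 0, 0, 0.017]]

```text
clock: 36.35
tool_pos: [499.9, -297.2, 61.6]
orientation: [-3.142, 0.0, 1.317]
contact_force: [-0.1, 0.1, -0.4]
width: 23.2
```

servo_tool:
  steps:
    - [[0, 0, 0, 0, 0, 0.001, 0.017], [0, 0, 0, 0, 0, 0.001, 0.017], [0, 0, 0, 0, 0, 0, 0.017], [0, 0, 0, 0, 0, 0, 0.017]]

```text
clock: 36.75
tool_pos: [499.9, -297.2, 59.5]
orientation: [-3.141, 0.0, 1.317]
contact_force: [0.5, 0.6, 1.0]
width: 23.3
```

servo_tool:
  steps:
    - [[0, 0, 0, 0, 0, 0.001, 0.017], [0, 0, 0, 0, 0, 0, 0.017], [0, 0, 0, 0, 0, 0, 0.017]]

```text
clock: 37.05
tool_pos: [499.9, -297.2, 58.6]
orientation: [3.142, 0.0, 1.317]
contact_force: [-0.6, 0.8, -0.6]
width: 23.3
```

servo_tool:
  steps:
    - [[0, 0, 0, 0, 0, 0.0007, 0.017], [0, 0, 0, 0, 0, 0, 0.017], [0, 0, 0, 0, 0, 0, 0.017]]

```text
clock: 37.35
tool_pos: [500.0, -297.3, 58.4]
orientation: [3.141, 0.0, 1.317]
contact_force: [-1.5, 0.8, 5.1]
width: 23.1
```

Contact. Release, go up, and back away along the row so the camera sees all four.

servo_tool:
  steps:
    - [[0, 0, 0, 0, 0, 0, 0.028], [0, 0, 0, 0, 0, 0, 0.036], [0, 0, 0, 0, 0, 0, 0.048], [0, 0, 0, 0, 0, 0, 0.06], [0, 0, 0, 0, 0, 0, 0.06], [0, 0, 0, 0, 0, -0.02, 0.06], [0, 0, 0, 0, 0, -0.03, 0.06], [0, 0, 0, 0, 0, -0.04, 0.06]]

```text
clock: 38.15
tool_pos: [498.8, -296.4, 147.1]
orientation: [-3.137, -0.002, 1.317]
contact_force: [0.0, -0.3, 0.2]
width: 59.9
```

servo_tool:
  steps:
    - [[0, 0, 0, 0, 0, -0.04, 0.06], [0, 0, 0, 0.02, 0, -0.05, 0.06], [0, 0, 0, 0.04, 0, -0.02, 0.06], [0, 0, 0, 0.03, 0, 0, 0.06], [0, 0, 0, 0, 0, 0, 0.06], [0, 0, 0, 0, 0, 0, 0.06], [0, 0, 0, 0, 0, 0, 0.06]]

```text
clock: 38.85
tool_pos: [521.8, -212.1, 253.7]
orientation: [-3.141, 0.001, 1.316]
contact_force: [0.9, 0.7, 0.6]
width: 59.9
```

Run:
```python
from h import *
snap('fin'); im,W=load('fin'); z=W[...,2]
o=np.array([521.2,-214.9]); a=np.radians(75.6); Y=np.array([np.cos(a),np.sin(a)]); X=np.array([Y[1],-Y[0]])
for n,y,zt in(('bottle',84,88),('slim',28,107.5),('round',-28,98),('square',-84,90)):
    c=o+y*Y; m=(abs(z-zt)<2.5)&(im.max(2)<80)&(np.hypot(W[...,0]-c[0],W[...,1]-c[1])<26)
    P=W[m]; q=np.array(cv2.minAreaRect(P[:,:2].astype(np.float32))[0]) if len(P)>3 else np.zeros(2)
    print(n,len(P),'stand x,y',((q-o)@X).round(1),((q-o)@Y).round(1),'top z',np.median(P[:,2]).round(1) if len(P) else '')
p,_=vision.camera('side'); cv2.imwrite('pics/fs.png',p[...,::-1])
a=cv2.resize(p[120:240,230:390,::-1],(533,400)); cv2.imwrite('pics/fin2.png',a)
print(r.get_obs()['clock'])
```

```text
bottle 223 stand x,y 0.6 82.9 top z 88.0
slim 225 stand x,y -0.5 26.9 top z 107.2
round 455 stand x,y -0.6 -29.2 top z 98.0
square 486 stand x,y -1.4 -85.5 top z 90.0
38.95
```

View pics/fin.png

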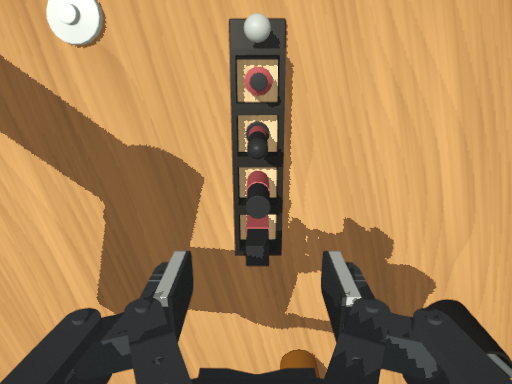

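View pics/fin2.png

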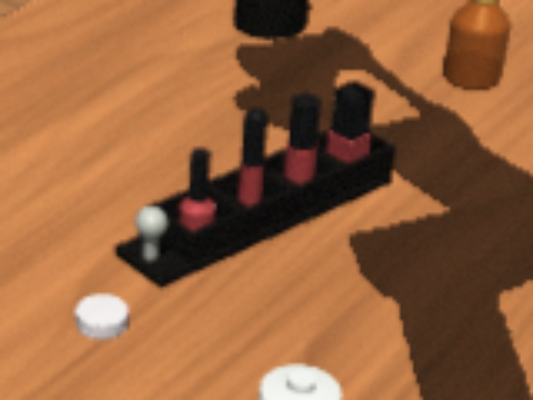

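Both final pictures show all four upright in the order ball, bottle, slim, round, square. The tops are at the right heights and within 2 mm of the compartment centres. The gripper is clear, so I'm handing in.

```bash
python3 -c "
from bench import order; print(order.close_job())"
```

```text
the job is handed in; nothing more can be done
None
```

All four glosses are in the black stand in reverse order, and the job is handed in. The clock read about 39 s of the 102 s allowed. Counting from the ball, the order is now bottle, slim, round, square; on the acrylic stand it was square, round, slim, bottle. I lowered each one in about 1 mm steps until I felt light contact with the floor, 2 to 6 N, before letting go. The orange look-alike was left alone.

- **Position:** the last wrist-camera check put every gloss within 2 mm of its compartment centre. The furthest off was the square, at x −1.4 mm and y −1.5 mm from the centre.
- **Height and uprightness:** the bottle, round and square tops read 88, 98 and 90 mm, which fits standing on the 10 mm floor. The slim's domed top read 107 mm against a 109 mm peak, as it did on the old stand. The final wrist and side pictures show all four upright.
- **Gripper:** it was open and well clear of the glosses at hand-in.

No check failed or disagreed. The system reports no verdict.

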